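Dial a sensor pod's address on coloured code wheels, then take it from its dock

ROBOT

A 6-joint arm with a two-finger parallel gripper is mounted at the origin on a cart in front of the work surface, level with it; the furniture and walls round the work are solid. World frame = base frame: x ahead of the robot, y to its left, z up, the work surface at z = 0. Lengths are in m, angles in rad, forces in N, time in s.
With the tool pointing down it reaches from about 0.2 to 0.875 m from the base axis. Payload 3.4 kg.
Tool frame: the origin (TCP) lies midway between the tips of the shut fingers; the grasp point (between the pads) lies 19 mm behind it; z points along the fingers, y is the line along which they close (so a half turn about z gives the same grasp; the last joint's range is limited). The gripper opens to 94 mm and grips with 3 to 60 N. Pads are 16 mm wide; open, the fingers measure 119 mm over their backs; the gripper's body (75 mm by 177 mm) begins 78 mm behind the grasp point.
Start: joints at [0.989, 0.276, 1.505, -0, 1.361, -0.121], TCP at [0.256, 0.515, 0.205] pointing down, gripper open.
Joint ranges: [-2.89, 2.89], [-0.75, 2.08], [0.22, 2.7], [-1.18, 4.32], [0.11, 2.71], [-2.7, 2.7]. Speed limits (rad/s): [2.57, 2.57, 3.14, 3.14, 3.14, 3.14].

INTERFACE

Orientations are given as a unit quaternion [w, x, y, z].
In Python, from station import bot gives the robot as it stands.
- The arm moves only by the tool arm_command, never from a script. Its argument "increments" is a list of rows, each a list of 2 entries, a list of its own where there are three numbers: the shift along the tool's x, y, z in m, then the turn about the tool's z in rad. In form: [[[x, y, z], twist], ...]. A call has 1 to 12 rows; each row shifts and turns the commanded pose from where the row before left it, along the tool's axes as they then stand; what a row does not reach is not made up. A row lasts 1/12 s, in which the tool goes at most 41.7 mm and 7.16 degrees, less where a joint would pass 70% of its speed; a pose out of reach is approached as far as the arm can. A call with a gripper value outside its range is refused whole. "hand" is the finger opening in m, from 0 to 0.094, set as the call begins (left out, the last holds). The fingers move at their own pace and stop on an object; "newtons" is the grip in N (left out, the last holds). Time passes only in rows, so rows that do not move let the fingers close. It gives the time, the measured TCP pose, the force, the opening and the grip force at its end, in the units of the state.
- bot.get_state(): the state, without advancing time (a new reading comes with each control period).
- bot.snapshot(name): name is "side" or "top" or "wrist"; returns a dict with "img" (480x640x3 uint8, red, green, blue), "depth" (480x640 float32, m along the optical axis (not along the pixel's ray), 0 where there is no reading), "camera_matrix" (3x3 intrinsics, pixels), "pose" (4x4, takes a point from camera to world coordinates). Camera axes: x right, y up, looking along -z (the intrinsics and any distortion apply to the point x, -y, -z); pixel columns grow to the right and rows downward; lengths in m; the calibration is good to about 2 mm. A picture is of the moment at which its call begins.
- bot.sign_off(): hands the job in; it is judged then, once.
The state is a dict: "clock": time; "q": joint angles; "joint_velocities": joint speeds; "joint_torque": joint torques, N m; "position": TCP position; "eef_rot": TCP orientation; "force": force on the tool from outside, world axes, zero at the start; "moment": the same for the moment, N m; "finger_gap": opening from 0.0 (shut) to 1.0 (fully open); "grip_force": force on a finger pad.
Only numpy, scipy, OpenCV 4.12 (cv2) and the standard library are available. Lean on these libraries where they do the work, as an engineer would, in place of code of your own. Each camera call takes 0.05 s, during which the arm holds its last target. There are 200 camera calls.

TASK

Give the orange sensor pod its address while it still stands in its charging dock: turn the selector's three wheels so that, from left to right as the robot sees them, blue, orange and green are squarely uppermost. Only then lift the pod straight up out of the dock, stand it upright on the bare floor of the blue tray and let go, leaving the wheels on the code and without pushing about or upsetting the other things on the bench.

Things in the scene. Friction and masses are not known exactly. Their poses are not given: they have to be found in the camera images.
- selector: grey block 92 x 150 x 45 mm (x, y, z), fixed, origin at the centre of its underside, z up, blue name plate and three brass sockets on its -x face (the side towards the robot). Three wheels in a row along its y axis stick out of its top, 44 mm apart: left (+y 44 mm), middle (0), right (-y 44 mm); left and right as seen from the robot
- wheel_left_axle (a point): LEFT wheel: point on its axle, mid-width. The wheel is a disc of radius 31 mm, 12.6 mm wide, turning about the selector's y axis; its top is 31 mm above this point, the selector's flat cover 4 mm below it, so its upper half is free to be pinched from above on its two flat faces. Gap to the next wheel: 31 mm
- wheel_mid_axle (a point): MIDDLE wheel: point on its axle, mid-width. The wheel is a disc of radius 31 mm, 12.6 mm wide, turning about the selector's y axis; its top is 31 mm above this point, the selector's flat cover 4 mm below it, so its upper half is free to be pinched from above on its two flat faces. Gap to the next wheel: 31 mm
- wheel_right_axle (a point): RIGHT wheel: point on its axle, mid-width. The wheel is a disc of radius 31 mm, 12.6 mm wide, turning about the selector's y axis; its top is 31 mm above this point, the selector's flat cover 4 mm below it, so its upper half is free to be pinched from above on its two flat faces. Gap to the next wheel: 31 mm
- wheel_left (a joint): angle (rad) of the LEFT wheel. 0 = black uppermost; each further 0.6283 rad brings up the next of black, brown, red, orange, yellow, green, blue, violet, grey, white (orange 1.885, green 3.142, blue 3.770). Grows as the wheel's top rolls along the selector's +x, away from the robot. Stops at -0.15 and 5.80. Friction 0.035 N m, no clicks: stays where left
- wheel_mid (a joint): angle (rad) of the MIDDLE wheel, read and turned like the left one. A gripper that swings round the axle and tilts with a wheel turns it by the same angle; one that swings round but stays upright slips on the faces and turns it only about half as far
- wheel_right (a joint): angle (rad) of the RIGHT wheel, read and turned like the left one
- dock: grey charging dock, a fixed block 64 x 64 x 62 mm, origin at the centre of its underside, z up, blue plate on its -x face. A square well 27 x 27 mm, 52 mm deep, opens in the middle of its top. Two dark guard cheeks, each 5 x 36 mm and 22 mm high, stand on the top at x = +-19.5 mm (17 to 22 mm from the axis), so the pod can be taken only by its +y and -y faces, the fingers coming straight down
- well_mouth (a point): centre of the well's mouth, on top of the dock, 62 mm above the bench
- pod_centre (a point): centre of the sensor pod, a loose orange square post 24 x 24 x 86 mm with black foot and ribs and a white dot on top, 0.06 to 0.13 kg; z along its length, x and y square to its faces. In the dock its foot stands 10 mm above the bench and its top stands 34 mm above the dock's top
- tray: open blue tray, fixed, 150 x 100 x 18 mm outside, walls and floor 3 mm thick, origin at the centre of its underside, x along its long side; its bare floor is 3 mm above the bench
- solder_reel: loose white and silver solder reel standing in the tray, 46 mm diameter, 30 mm high, origin at the centre of its underside; it stays where it is
- dispenser: loose cream dispenser bottle with a red band and a wide flat metal top, 56 mm diameter, 112 mm high, origin at its underside; leave alone
- dropper: loose brown dropper bottle with a black spout, 30 mm diameter, 86 mm high, origin at its underside; leave alone
- enclosure: loose small grey enclosure box 84 x 58 x 31 mm, origin at its underside; leave alone
- tip_cleaner: loose black tin with brass wool, 60 mm diameter, 26 mm high, in front of the selector, origin at its underside; leave alone
- bench_vice: blue vice bolted to the bench, about 195 x 146 mm, 91 mm high, its screw towards the robot: fixed obstacle between selector and tray
- hose_stand: fixed stand of the fume hose: round black foot of 107 mm radius, 31 mm high, the post behind its middle; the hose on it crosses the bench at up to 0.18 m height, behind the selector on the right
Not all that is in view belongs to the job. Of the things like the part that bears pod_centre, leave any that is purple or yellow; of the rest the smaller one is meant.

How it is judged:
On the way, in this order (a step that is already met when the one before it is completed fails the run):
1. all three wheels show the code, the pod still in the dock (value of joint wheel_left between 3.6 and 3.94 rad and value of joint wheel_mid between 1.715 and 2.055 rad and value of joint wheel_right between 2.972 and 3.312 rad and z of pod_centre in the frame of dock below 0.065 m), for 0.2 s.
2. the pod is lifted straight up, clear of the well (z of pod_centre in the frame of dock above 0.108 m), for 0.05 s.
3. the pod stands upright in the tray, let go (x of pod_centre in the frame of tray between -0.062 and 0.062 m and y of pod_centre in the frame of tray between -0.037 and 0.037 m and z of pod_centre in the frame of tray between 0.042 and 0.05 m and angle between pod_centre's own z axis and vertical below 0.1 rad and contact force between the fingers and pod below 0.1 N), for 0.2 s.
At the end, for the whole second after the job is handed in: Left wheel within 0.17 rad (10 degrees) of blue uppermost, middle wheel of orange, right wheel of green, and still; the pod stands upright (within 0.1 rad) on the floor of the tray, its axis at least 10 mm inside the walls, released and at rest (all of step 3 and value of joint wheel_left between 3.6 and 3.94 rad and value of joint wheel_mid between 1.715 and 2.055 rad and value of joint wheel_right between 2.972 and 3.312 rad and velocity of joint wheel_left between -0.05 and 0.05 rad/s and velocity of joint wheel_mid between -0.05 and 0.05 rad/s and velocity of joint wheel_right between -0.05 and 0.05 rad/s and linear speed of each of pod, solder_reel below 0.02 m/s); the robot touches nothing.
It fails at once if the pod is raised from the dock's floor while a wheel is off the code (z of pod_centre in the frame of dock above 0.065 m and (value of joint wheel_left below 3.6 rad or value of joint wheel_left above 3.94 rad or value of joint wheel_mid below 1.715 rad or value of joint wheel_mid above 2.055 rad or value of joint wheel_right below 2.972 rad or value of joint wheel_right above 3.312 rad)).
It fails at once if the solder reel or another loose thing on the bench is pushed more than 30 mm or tipped over (distance of any of solder_reel, dispenser, dropper, enclosure, tip_cleaner from where it was at the start of the episode above 0.03 m or angle between any of solder_reel, dispenser, dropper, enclosure, tip_cleaner's own z axis and vertical above 0.5 rad).
It also fails if it takes over 72 s, if anything falls off the work surface, if the arm or the gripper's body presses on something with over 40 N, if the wrist force passes 120 N, or if a joint passes its speed limit or range.

## Working session

There is one attempt and no reset: what is moved stays moved. The work goes in short steps, Python scripts to look and compute and a tool call to move; the robot and the scene stay as the last step left them, time stands still between calls to the robot, and variables do not carry over. Pictures are saved under pics/ and viewed, at most 10 in all, crops included, and the job is handed in when it is done.

Besides the shell and the picture viewer there is one more tool, called after "Emit:" as name(argument=value, ...), one argument or row to a line, values as JSON. arm_command: Moves the arm, as the interface text tells. Its arguments: {"type":"object","properties":{"increments":{"type":"array","items":{"type":"array"}},"hand":{"type":"number"},"newtons":{"type":"number"}},"required":["increments"]}

```bash
ls; mkdir -p pics
cat > h.py <<'E'
import numpy as np, cv2, json
from station import bot
def snap(n,tag):
    s=bot.snapshot(n); np.savez(f'pics/{tag}.npz',**s); cv2.imwrite(f'pics/{tag}.png',s['img'][:,:,::-1]); return s
def load(tag): return dict(np.load(f'pics/{tag}.npz'))
def pt(s,u,v,r=1):
    d=s['depth'][v-r:v+r+1,u-r:u+r+1]; d=np.median(d[d>0]); K=s['camera_matrix']
    p=np.array([(u-K[0,2])/K[0,0]*d,-(v-K[1,2])/K[1,1]*d,-d,1]); return (s['pose']@p)[:3]
def proj(s,P):
    c=np.linalg.inv(s['pose'])@np.append(P,1); K=s['camera_matrix']
    return K[0,2]+K[0,0]*c[0]/-c[2], K[1,2]+K[1,1]*-c[1]/-c[2]
def crop(tag,u0,v0,u1,v1,k,out):
    im=cv2.imread(f'pics/{tag}.png')[v0:v1,u0:u1]; cv2.imwrite(f'pics/{out}.png',cv2.resize(im,None,fx=k,fy=k,interpolation=cv2.INTER_CUBIC))
E
python3 - <<'E'
from h import *
a=snap('top','top0');b=snap('side','side0')
print(bot.get_state()); print(a['pose'],a['camera_matrix'],b['pose'])
E
```

```text
pics
{'clock': 0.1, 'q': array([ 9.88983670e-01,  2.76517769e-01,  1.50599296e+00, -8.87281230e-06,
        1.36071108e+00, -1.20984649e-01]), 'joint_velocities': array([ 0.00047119, -0.00191134, -0.00385155, -0.00056261, -0.00025445,
        0.00082371]), 'joint_torque': array([ 7.59131017e-04, -4.05456519e+01, -2.37779438e+01,  7.02371146e-02,
        2.98332784e-02, -4.71314661e-05]), 'position': array([0.25541387, 0.51458872, 0.20470463]), 'eef_rot': array([-2.76314957e-04,  2.28379626e-01,  9.73571817e-01, -7.66296877e-04]), 'force': array([-1.32545483, -0.83725981,  0.20050142]), 'moment': array([ 0.02542569, -0.02229179,  0.01588822]), 'grip_force': 0.0, 'finger_gap': 0.9951482649509477}
[[ 0.01237788  0.99515902 -0.09749524  0.37492493]
 [-0.99988105  0.01142113 -0.01036529  0.02500624]
 [-0.00920161  0.09761194  0.99518201  1.30848277]
 [ 0.          0.          0.          1.        ]] [[568.06473598   0.         323.80574344]
 [  0.         568.06473598 247.89988367]
 [  0.           0.           1.        ]] [[ 0.99655041  0.04584254 -0.06917907  0.38621406]
 [-0.08256978  0.46395215 -0.88200376 -1.14313223]
 [-0.00833751  0.88467331  0.46613691  0.67251801]
 [ 0.          0.          0.          1.        ]]
```

View pics/top0.png

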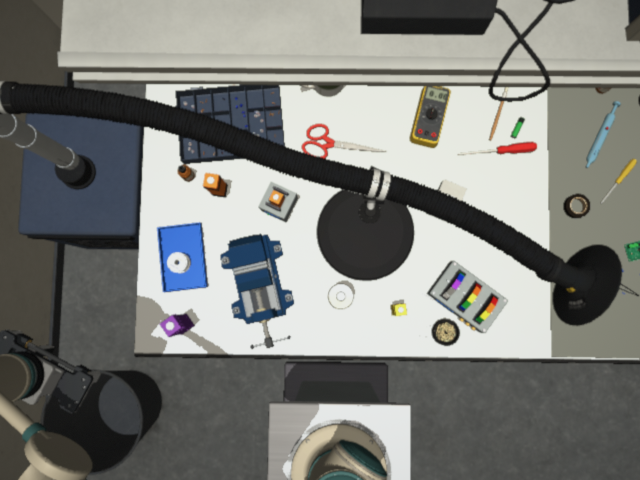

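View pics/side0.png

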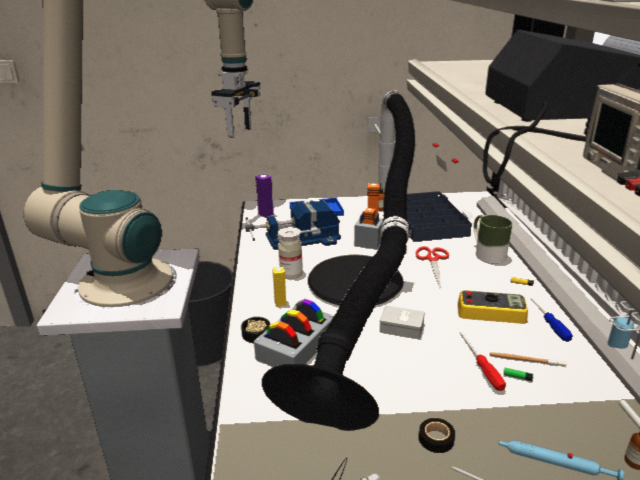

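Top view: selector at about (467,296); dock with an orange post at (277,200); a second orange post at (215,183); purple (177,324); yellow (400,309); tray (183,257) with the reel at (178,262); vice (255,280). Purple and yellow are out. Of the two orange posts, the one in the dock should be the smaller, which I'll check in a crop.

Run:
```python
from h import *
im=cv2.imread('pics/top0.png')
a=cv2.resize(im[160:240,150:310],(800,400),interpolation=cv2.INTER_CUBIC)
cv2.imwrite('pics/cropdock.png',a)
crop('top0',420,250,520,345,6,'cropsel')
s=load('top0')
for n,u,v in [('pod',275,198),('other',211,181),('reel',178,262),('tip',445,331),('disp',341,295),('dropper',185,172),('vice',255,265),('yellow',400,309),('purple',172,324)]: print(n,pt(s,u,v).round(3))
```

```text
pod [0.6   0.144 0.1  ]
other [0.633 0.281 0.114]
reel [0.466 0.374 0.008]
tip [ 0.316 -0.239  0.005]
disp [0.393 0.    0.108]
dropper [0.666 0.353 0.055]
vice [0.456 0.185 0.09 ]
yellow [ 0.365 -0.126  0.089]
purple [0.329 0.35  0.124]
```

View pics/cropdock.png

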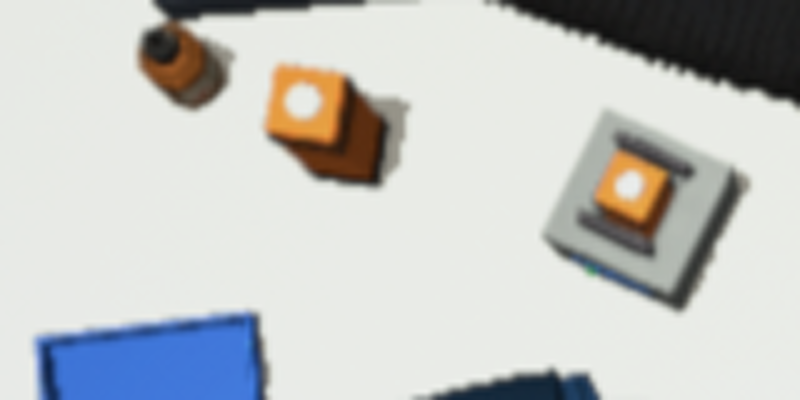

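View pics/cropsel.png

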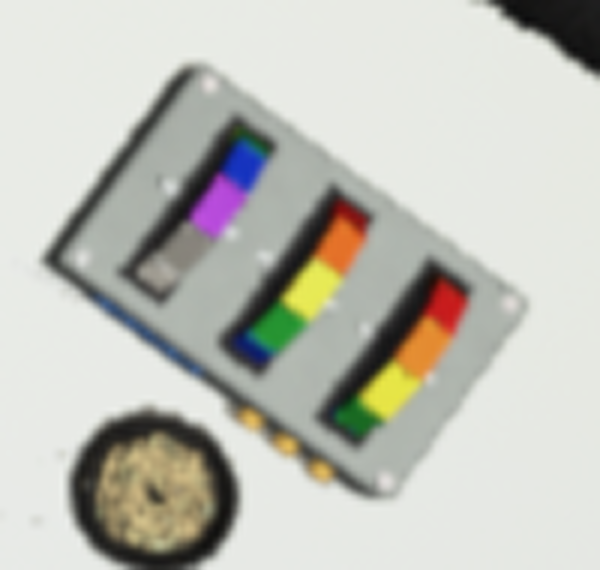

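The dock's post is clearly the smaller orange one (about 24 mm wide, white dot), so it is the one meant; the one at (215,183) is larger and free-standing. Wheels: violet is roughly up on the left, yellow in the middle, orange/yellow on the right. Next I'll measure the poses from depth.

```bash
cat >> h.py <<'E'
def cloud(s):
    K=s['camera_matrix']; v,u=np.mgrid[:480,:640]; d=s['depth']
    P=np.stack([(u-K[0,2])/K[0,0]*d,-(v-K[1,2])/K[1,1]*d,-d,np.ones_like(d)],-1)@s['pose'].T
    P=P[...,:3]; P[d==0]=np.nan; return P
def rect(P,m):
    q=(P[m][:,:2]*1000).astype(np.float32); (c,sz,a)=cv2.minAreaRect(q); return np.round(c,1),np.round(sz,1),round(a,1),len(q)
E
python3 - <<'E'
from h import *
s=load('top0');P=cloud(s);im=s['img'].astype(int)
def box(u0,v0,u1,v1,m): 
    k=np.zeros((480,640),bool);k[v0:v1,u0:u1]=1;return k&m
z=P[...,2]
print('bench z',np.nanmedian(z[90:350,300:320]))
print('sel',rect(P,box(425,255,510,340,(z>.037)&(z<.049)&(np.ptp(im,axis=2)<60))))
for n,b in [('L',(440,265,468,302)),('M',(456,278,484,314)),('R',(472,290,500,328))]:
    m=box(*b,z>.055); print(n,rect(P,m),np.nanmax(z[m]))
print('dock',rect(P,box(255,178,305,225,(z>.055)&(z<.068))))
print('podtop',rect(P,box(255,178,305,225,z>.088)))
m=box(150,215,215,300,(z>.005)&(z<.03)&(im[...,2]>im[...,0]+60)); print('tray',rect(P,m))
print('reel',rect(P,box(160,245,196,280,(z>.02)&(z<.04)&(np.ptp(im,axis=2)<60))), pt(s,172,258))
print('wheelrows')
E
```

```text
bench z 0.0021159381521405063
sel (array([ 395.3, -282.3]), array([151.1,  93.7]), 54.4, 1790)
L (array([ 411.1, -261.2]), array([48. , 64.3]), 53.9, 229) 0.0895449851940664
M (array([ 396.3, -277.9]), array([80.7, 57.5]), 7.0, 283) 0.0895449851940664
R (array([ 381.1, -300.2]), array([57.1, 63.6]), 55.9, 287) 0.08832005177784574
dock (array([604.5, 144.2]), array([65.2, 64.7]), 65.2, 542)
podtop (array([617.9, 125.6]), array([38.8, 87.7]), 37.5, 155)
tray (array([477.8, 364.5]), array([149. , 101.5]), 7.7, 1280)
reel (array([460.5, 381.6]), array([44.6, 68.8]), 19.5, 300) [0.47302339 0.38070816 0.03315033]
wheelrows
```

Emit:
arm_command(
  increments=[
    [[0, 0, -0.02], 0.1],
    [[0.0, -0.03, -0.02], 0.07],
    [[0.0, -0.04, 0], 0],
    [[0.0, -0.04, 0], 0],
    [[0.0, -0.04, 0], 0],
    [[0.0, -0.04, 0], 0],
    [[0.0, -0.04, 0], 0],
    [[0.0, -0.04, 0], 0],
    [[0, -0.04, 0], 0],
    [[0, -0.04, 0], 0],
    [[0, -0.04, 0], 0],
    [[0, -0.04, 0], 0],
  ],
  hand=0.03,
)

```text
clock: 1.1
position: [0.0027, 0.1646, 0.2449]
eef_rot: [-0.0, 0.311, 0.951, -0.0]
force: [0.2, -0.8, 0.8]
finger_gap: 0.32
grip_force: 0.0
```

Emit:
arm_command(
  increments=[
    [[-0.0323, 0.0237, 0], 0],
    [[-0.0323, 0.0237, 0], 0],
    [[-0.0323, 0.0237, 0], 0],
    [[-0.0323, 0.0237, 0], 0],
    [[-0.0323, 0.0237, 0], 0],
    [[-0.0323, 0.0237, 0], 0],
    [[-0.0323, 0.0237, 0], 0],
  ],
)

```text
clock: 1.68
position: [0.2636, 0.1683, 0.2453]
eef_rot: [-0.0, 0.311, 0.95, 0.0]
force: [-0.2, 1.6, -0.9]
finger_gap: 0.319
grip_force: 0.0
```

Emit:
arm_command(
  increments=[
    [[-0.0296, -0.0246, 0], 0],
    [[-0.0296, -0.0246, 0], 0],
    [[-0.0296, -0.0246, 0], 0],
    [[-0.0296, -0.0246, 0], 0],
    [[-0.0296, -0.0246, 0], 0],
    [[-0.0296, -0.0246, 0], 0],
    [[-0.0296, -0.0246, 0], 0],
    [[-0.0296, -0.0246, 0], 0],
    [[-0.0296, -0.0246, 0], 0],
    [[-0.0296, -0.0246, 0], 0],
    [[-0.0296, -0.0246, 0], 0],
    [[-0.0296, -0.0246, 0], 0],
  ],
)

```text
clock: 2.68
position: [0.3744, -0.2806, 0.2451]
eef_rot: [-0.0, 0.311, 0.951, 0.0]
force: [-0.9, 0.6, 0.8]
finger_gap: 0.32
grip_force: 0.0
```

Run:
```python
from h import *
s=snap('wrist','w1');print(s['pose'],s['camera_matrix']); print(bot.get_state()['q'])
```

```text
[[ 5.91214609e-01 -7.76591290e-01 -2.17649384e-01  3.10565903e-01]
 [ 8.06513671e-01  5.69611303e-01  1.58362439e-01 -2.32849134e-01]
 [ 9.92658422e-04 -2.69163391e-01  9.63094016e-01  4.24432452e-01]
 [ 0.00000000e+00  0.00000000e+00  0.00000000e+00  1.00000000e+00]] [[364.60863564   0.         315.93409005]
 [  0.         364.60863564 238.13454493]
 [  0.           0.           1.        ]]
[-0.79674722  0.09864691  1.63666004 -0.00396454  1.40049852 -1.73296707]
```

View pics/w1.png

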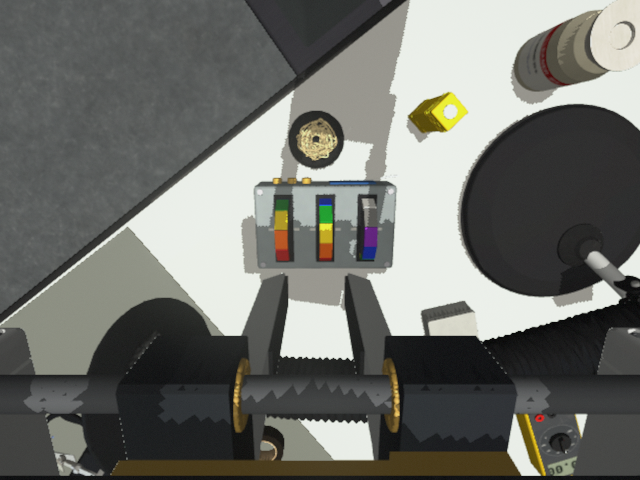

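```bash
cat >> h.py <<'E'
def Rsel(a): return np.array([[np.cos(a),-np.sin(a)],[np.sin(a),np.cos(a)]])
def wheels(s,c,yaw,show=False):
    hsv=cv2.cvtColor(s['img'],cv2.COLOR_RGB2HSV); k=0.62832
    hue={2:0,3:11,4:28,5:60,6:113,7:143}; cam=s['pose'][:3,3]
    out={}
    for n,y in (('L',.044),('M',0),('R',-.044)):
        ph=np.arange(-60,61,1.)*np.pi/180; row=[]
        for f in ph:
            w=np.append(c+Rsel(yaw)@[.031*np.sin(f),y],.049+.031*np.cos(f)); u,v=proj(s,w)
            row.append(hsv[int(round(v)),int(round(u))])
        row=np.array(row); out[n]=row
        txt=''
        for h,S,V in row:
            ch='?'
            if S<60: ch='g'
            else:
                ch=min((abs((h-H+90)%180-90),'rRoygbv'[i-1]) for i,H in hue.items())[1]
                if h in range(0,5) or h>170: ch='r'
            txt+=ch
        print(n,txt)
E
python3 - <<'E'
from h import *
s=load('w1');P=cloud(s);z=P[...,2];im=s['img'].astype(int)
k=np.zeros((480,640),bool);k[178:275,240:405]=1
print(np.nanmedian(z[k&(z>.035)&(z<.055)]))
print('sel',rect(P,k&(z>.037)&(z<.052)&(np.ptp(im,axis=2)<60)))
for n,u0,u1 in (('L',357,380),('M',314,338),('R',272,296)):
    kk=np.zeros_like(k);kk[192:265,u0:u1]=1
    m=kk&(z>.058); print(n,rect(P,m),np.nanmax(z[m]))
for c in ((.3953,-.2823),): wheels(s,np.array(c),np.radians(-35.6))
E
```

```text
0.0451780668721144
sel (array([ 393.1, -281.8]), array([150. ,  92.4]), 54.0, 8949)
L (array([ 417.9, -245.5]), array([12.7, 58.3]), 54.1, 838) 0.08295516634330097
M (array([ 393. , -281.5]), array([12.3, 62. ]), 54.0, 747) 0.08362640409846483
R (array([ 366.5, -316.7]), array([12.8, 60.9]), 54.0, 803) 0.08346084166287698
L ggggggggggggggggggggggggggggggggggggggbbbbbbbbbbbbbbbbbbbbbbbbbbbbbbbbbbbbbbbbbbbbbbbbbbbbbbbbbbbbbbbbbbbbbgggggggggggggg
M gggggggggggggggggggggggggggggyyyyyyyyyyyyyoooooooooooooooooooooooooooooooooooooooRRRooooooooRRRRRRRRRRRRRrrrrrrrrrrrrrrrr
R yyyyyooooooooooooooooooooooooooooooooooooooRRRRRRRRRRRRRRRRRRRRRRRRRRRRRRRRRRRRRrrrrrrrrrrrrrrrrrrrrrrrrrrrrrrrrrrrrrrrggh.py:36: RuntimeWarning: overflow encountered in scalar subtract
  ch=min((abs((h-H+90)%180-90),'rRoygbv'[i-1]) for i,H in hue.items())[1]
h.py:36: RuntimeWarning: overflow encountered in scalar add
  ch=min((abs((h-H+90)%180-90),'rRoygbv'[i-1]) for i,H in hue.items())[1]
```

```bash
python3 - <<'E'
t=open('h.py').read(); i=t.index('def wheels'); t=t[:i]+'''def wheels(s,c=np.array([.3931,-.2818]),yaw=np.radians(-36),verbose=True):
    hsv=cv2.cvtColor(s['img'],cv2.COLOR_RGB2HSV).astype(int); k=0.62832; res={}
    hue={2:0,3:13,4:29,5:62,6:113,7:140}; ph=np.radians(np.arange(-50,51,1.))
    for n,y in (('L',.044),('M',0),('R',-.044)):
        idx=[]; raw=[]
        for f in ph:
            u,v=proj(s,np.append(c+Rsel(yaw)@[.031*np.sin(f),y],.049+.031*np.cos(f))); u,v=int(round(u)),int(round(v))
            h,S,V=hsv[v,u] if 0<=u<640 and 0<=v<480 else (0,0,0); raw.append((h,S,V))
            idx.append(8 if S<60 else min((abs((h-H+90)%180-90),i) for i,H in hue.items())[1])
        idx=np.array(idx); th=np.arange(-.15,5.8,.01)
        pred=np.round((th[:,None]-ph)/k); sc=(pred==idx).sum(1); b=th[sc>=sc.max()-1]
        res[n]=b.mean(); print(n,'theta %.2f [%.2f %.2f] match %d/101'%(b.mean(),b[0],b[-1],sc.max()),''.join(map(str,idx)))
    return res
'''
open('h.py','w').write(t)
E
python3 - <<'E'
from h import *
print(wheels(load('w1')))
s=load('w1'); hsv=cv2.cvtColor(s['img'],cv2.COLOR_RGB2HSV)
for u in (284,326,370): print([tuple(map(int,hsv[v,u])) for v in range(198,262,6)])
E
```

```text
L theta 4.39 [4.37 4.41] match 99/101 88888888888888888888888888888887777777777777777777777777777777777777766666666666666666666666666666666
M theta 2.37 [2.34 2.39] match 95/101 55555555555555555555555444444444444444444444444444444444444433333333333333333333333333333333333333333
R theta 1.96 [1.94 1.97] match 100/101 44444444444444444444444444444444444433333333333333333333333333333333333332222222222222222222222222222
{'L': np.float64(4.390000000000003), 'M': np.float64(2.3650000000000024), 'R': np.float64(1.9550000000000018)}
[(113, 19, 54), (62, 127, 88), (39, 160, 126), (25, 194, 175), (25, 195, 174), (25, 199, 178), (10, 207, 185), (10, 203, 185), (10, 205, 184), (1, 182, 133), (1, 186, 133)]
[(116, 129, 93), (115, 201, 176), (63, 199, 159), (64, 199, 160), (62, 183, 167), (31, 188, 233), (25, 208, 194), (25, 209, 194), (11, 216, 165), (11, 216, 165), (2, 200, 129)]
[(24, 16, 81), (23, 17, 123), (24, 15, 87), (24, 14, 88), (36, 14, 88), (141, 183, 127), (141, 180, 126), (141, 178, 126), (134, 177, 125), (115, 203, 128), (110, 194, 113)]
```

Run:
```python
from h import *
for t in ('top0','w1'):
    P=cloud(load(t)); q=(P[...,:2]-[.3931,-.2818])@Rsel(np.radians(-36)); z=P[...,2]
    m=(z>.1)&(z<.24)&(abs(q[...,0])<.12)&(abs(q[...,1])<.2)
    if t=='w1': m[280:]=0
    for x0 in np.arange(-.12,.12,.04):
        k=m&(q[...,0]>=x0)&(q[...,0]<x0+.04)
        if k.any(): print(t,x0.round(2),k.sum(),'y',q[k][:,1].min().round(3),q[k][:,1].max().round(3),'z',z[k].min().round(3),z[k].max().round(3))
```

```text
top0 0.04 30 y 0.17 0.2 z 0.128 0.155
top0 0.08 2191 y -0.2 0.2 z 0.1 0.178
```

Emit:
arm_command(
  increments=[
    [[-0.0306, 0.0, 0.0], 0],
    [[0, 0.03, 0.0], 0],
    [[0, 0.0242, 0.02], 0],
    [[0, 0, 0.03], 0],
    [[0, 0, 0.03], 0],
    [[0, 0, 0.03], 0],
    [[0, 0, 0.02], 0],
    [[0, 0, 0], 0],
  ],
  hand=0.03,
)

```text
clock: 3.4
position: [0.4282, -0.2503, 0.1112]
eef_rot: [-0.005, 0.31, 0.951, 0.002]
force: [-0.5, -0.3, -0.4]
finger_gap: 0.321
grip_force: 0.0
```

Emit:
arm_command(
  increments=[
    [[0, 0, 0.01], 0],
    [[0, 0, 0.01], 0],
    [[0, 0, 0], 0],
    [[0, 0, 0], 0],
  ],
)

```text
clock: 3.73
position: [0.4315, -0.2532, 0.0958]
eef_rot: [0.0, 0.31, 0.951, -0.0]
force: [0.3, -0.8, 0.9]
finger_gap: 0.316
grip_force: 0.0
```

Emit:
arm_command(
  increments=[
    [[0, -0.0015, 0.015], 0],
    [[0, 0, 0.015], 0],
    [[0, 0, 0.0145], 0],
    [[0, 0, 0], 0],
    [[0, 0, 0], 0],
  ],
)

```text
clock: 4.15
position: [0.4306, -0.2544, 0.0514]
eef_rot: [0.0, 0.31, 0.951, 0.0]
force: [-0.1, 0.5, 0.4]
finger_gap: 0.321
grip_force: 0.0
```

Emit:
arm_command(
  increments=[
    [[0, 0, 0], 0],
    [[0, 0, 0], 0],
    [[0, 0, 0], 0],
    [[0, 0, 0], 0],
  ],
  hand=0.005,
  newtons=15,
)

```text
clock: 4.48
position: [0.4307, -0.2554, 0.052]
eef_rot: [0.001, 0.31, 0.951, -0.001]
force: [-1.8, -1.7, 4.0]
finger_gap: 0.124
grip_force: 15.0
```

Emit:
arm_command(
  increments=[
    [[0.0027, 0, -0.0017], 0],
    [[0.0029, 0, -0.0014], 0],
    [[0.0031, 0, -0.001], 0],
    [[0.0032, 0, -0.0006], 0],
    [[0.0032, 0, -0.0002], 0],
    [[0.0032, 0, 0.0002], 0],
    [[0.0032, 0, 0.0006], 0],
    [[0.0031, 0, 0.001], 0],
    [[0.0029, 0, 0.0014], 0],
    [[0.0027, 0, 0.0017], 0],
    [[0, 0, 0], 0],
  ],
)

```text
clock: 5.4
position: [0.4109, -0.2411, 0.0538]
eef_rot: [0.007, 0.31, 0.951, -0.003]
force: [3.4, -6.1, 6.0]
finger_gap: 0.126
grip_force: 15.0
```

Run:
```python
from h import *
wheels(snap('wrist','w2'))
```

```text
L theta 3.87 [3.84 3.89] match 93/101 77777777777777777777777777777777777777666666666666666666666666666666666666666666555555555555555555555
M theta 2.37 [2.34 2.39] match 52/101 55555555555555555555555544444444444444444444444444448888888888888888888888888888888888888888888888888
R theta 1.96 [1.94 1.97] match 96/101 44444444444444444444444444444444444433333333333333333333333333333333333333333222222222222222222222222
```

Emit:
arm_command(
  increments=[
    [[0.0017, 0, 0.001], 0],
    [[0.0018, 0, 0.001], 0],
    [[0, 0, 0], 0],
  ],
)

```text
clock: 5.7
position: [0.4081, -0.2389, 0.0519]
eef_rot: [0.007, 0.31, 0.951, -0.003]
force: [3.0, -6.5, 7.0]
finger_gap: 0.128
grip_force: 15.0
```

Emit:
arm_command(
  increments=[
    [[0, 0, 0], 0],
    [[0, 0, 0], 0],
    [[0, 0, -0.015], 0],
    [[0, 0, -0.025], 0],
    [[0, 0, -0.025], 0],
    [[0, 0, 0], 0],
    [[0, 0, 0], 0],
  ],
  hand=0.03,
)

```text
clock: 6.28
position: [0.4032, -0.234, 0.1145]
eef_rot: [0.0, 0.31, 0.951, 0.0]
force: [-0.4, 0.6, -0.5]
finger_gap: 0.317
grip_force: 0.0
```

Run:
```python
from h import *
wheels(snap('wrist','w3')); print(bot.get_state()['position'])
```

```text
L theta 3.80 [3.77 3.83] match 98/101 77777777777777777777777777777777766666666666666666666666666666666666666655555555555555555555555555555
M theta 2.38 [2.36 2.40] match 83/101 55555555555555555555555544444444444444444444444444444444444444333333333333333333333338888888888888888
R theta 1.96 [1.94 1.97] match 96/101 44444444444444444444444444444444444433333333333333333333333333333333333333333222222222222222222222222
[ 0.40245639 -0.23346838  0.11345644]
```

Emit:
arm_command(
  increments=[
    [[-0.0176, -0.0223, 0], 0],
    [[-0.0176, -0.0223, 0], 0],
    [[0, 0, 0.01], 0],
    [[0, 0, 0.01], 0],
    [[0, 0, 0], 0],
    [[0, 0, 0], 0],
    [[0, 0, 0], 0],
  ],
)

```text
clock: 6.92
position: [0.4047, -0.2898, 0.0933]
eef_rot: [-0.001, 0.31, 0.951, 0.001]
force: [1.0, 0.3, -0.5]
finger_gap: 0.318
grip_force: 0.0
```

Emit:
arm_command(
  increments=[
    [[0, 0, 0.015], 0],
    [[0, 0, 0.015], 0],
    [[0, 0, 0.012], 0],
    [[0, 0, 0], 0],
    [[0, 0, 0], 0],
  ],
)

```text
clock: 7.33
position: [0.4052, -0.2904, 0.052]
eef_rot: [-0.0, 0.31, 0.951, 0.0]
force: [0.1, -0.3, 0.3]
finger_gap: 0.319
grip_force: 0.0
```

Emit:
arm_command(
  increments=[
    [[0, 0, 0], 0],
    [[0, 0, 0], 0],
    [[0, 0, 0], 0],
    [[0, 0, 0], 0],
  ],
  hand=0.005,
)

```text
clock: 7.67
position: [0.4057, -0.2917, 0.0528]
eef_rot: [0.001, 0.31, 0.951, -0.0]
force: [-0.3, -0.6, 2.3]
finger_gap: 0.128
grip_force: 15.0
```

Emit:
arm_command(
  increments=[
    [[0.0027, 0, -0.0017], 0],
    [[0.0029, 0, -0.0014], 0],
    [[0.0031, 0, -0.001], 0],
    [[0.0032, 0, -0.0006], 0],
    [[0.0032, 0, -0.0002], 0],
    [[0.0032, 0, 0.0002], 0],
    [[0.0032, 0, 0.0006], 0],
    [[0.0031, 0, 0.001], 0],
    [[0.0029, 0, 0.0014], 0],
    [[0.0027, 0, 0.0017], 0],
    [[0, 0, 0], 0],
    [[0, 0, 0], 0],
  ],
)

```text
clock: 8.67
position: [0.3853, -0.2769, 0.0547]
eef_rot: [0.006, 0.311, 0.951, -0.002]
force: [4.4, -2.2, 6.3]
finger_gap: 0.133
grip_force: 15.0
```

Run:
```python
from h import *
wheels(snap('wrist','w4')); print(bot.get_state()['position'])
```

```text
L theta 3.76 [3.74 3.78] match 56/101 77777777777777777777777777777777666666666666666666666688888888866888888888888888888888668888888888888
M theta 1.84 [1.80 1.88] match 97/101 44444444444444444444444444443333333333333333333333333333333333333333222222222222222222222222222222222
R theta 1.95 [1.92 1.97] match 53/101 44444444444444444444444444444444444443333333333333333388888888888888888888888888888888888888888888888
[ 0.38526283 -0.27684969  0.05476019]
```

Emit:
arm_command(
  increments=[
    [[0, 0, 0], 0],
    [[0, 0, 0], 0],
    [[0, 0, -0.015], 0],
    [[0, 0, -0.025], 0],
    [[0, 0, -0.02], 0],
    [[0, 0, 0], 0],
    [[0, 0, 0], 0],
    [[0, 0, 0], 0],
  ],
  hand=0.03,
)

```text
clock: 9.38
position: [0.3798, -0.2724, 0.111]
eef_rot: [-0.001, 0.31, 0.951, 0.001]
force: [0.3, -0.5, 0.1]
finger_gap: 0.321
grip_force: 0.0
```

Run:
```python
from h import *
wheels(snap('wrist','w5')); p=bot.get_state()['position']; d=np.array([.3551,-.3086])-p[:2]; print(p, 'tool', -.807*d[0]+.5915*d[1], .5915*d[0]+.809*d[1])
```

```text
L theta 3.79 [3.76 3.82] match 78/101 77777777777777777777777777777777666666666666666666666666666666666666666555555555588888888888888888888
M theta 1.83 [1.80 1.86] match 98/101 44444444444444444444444444443333333333333333333333333333333333333332222222222222222222222222222222222
R theta 1.96 [1.94 1.97] match 83/101 44444444444444444444444444444444444433333333333333333333333333333333333333322222222222888888888888888
[ 0.37972743 -0.27226289  0.11070703] tool -0.0016190671142814785 -0.04396384430423339
```

Emit:
arm_command(
  increments=[
    [[-0.001, -0.022, 0], 0],
    [[0, -0.022, 0], 0],
    [[0, 0, 0.01], 0],
    [[0, 0, 0.01], 0],
    [[0, 0, 0], 0],
    [[0, 0, 0], 0],
    [[0, 0, 0], 0],
  ],
)

```text
clock: 10.02
position: [0.3556, -0.3091, 0.0916]
eef_rot: [-0.001, 0.31, 0.951, 0.0]
force: [0.3, -0.1, 0.6]
finger_gap: 0.319
grip_force: 0.0
```

Emit:
arm_command(
  increments=[
    [[0, 0, 0.015], 0],
    [[0, 0, 0.015], 0],
    [[0, 0, 0.0105], 0],
    [[0, 0, 0], 0],
    [[0, 0, 0], 0],
  ],
)

```text
clock: 10.43
position: [0.3558, -0.3092, 0.0515]
eef_rot: [-0.0, 0.31, 0.951, 0.0]
force: [-0.1, 0.9, 0.4]
finger_gap: 0.319
grip_force: 0.0
```

Emit:
arm_command(
  increments=[
    [[0, 0, 0], 0],
    [[0, 0, 0], 0],
    [[0, 0, 0], 0],
    [[0, 0, 0], 0],
  ],
  hand=0.005,
)

```text
clock: 10.77
position: [0.3562, -0.31, 0.0522]
eef_rot: [0.001, 0.31, 0.951, -0.001]
force: [-0.2, -0.4, 2.5]
finger_gap: 0.13
grip_force: 15.0
```

Emit:
arm_command(
  increments=[
    [[-0.0027, 0, -0.0017], 0],
    [[-0.0029, 0, -0.0014], 0],
    [[-0.0031, 0, -0.001], 0],
    [[-0.0032, 0, -0.0006], 0],
    [[-0.0032, 0, -0.0002], 0],
    [[-0.0032, 0, 0.0002], 0],
    [[-0.0032, 0, 0.0006], 0],
    [[-0.0031, 0, 0.001], 0],
    [[-0.0029, 0, 0.0014], 0],
    [[-0.0027, 0, 0.0017], 0],
    [[-0.0018, 0, 0.001], 0],
    [[-0.0018, 0, 0.001], 0],
  ],
)

```text
clock: 11.77
position: [0.3801, -0.3274, 0.0496]
eef_rot: [-0.004, 0.31, 0.951, 0.001]
force: [-7.2, 2.0, 7.3]
finger_gap: 0.128
grip_force: 15.0
```

Emit:
arm_command(
  increments=[
    [[0, 0, 0], 0],
    [[0, 0, 0], 0],
    [[0, 0, -0.015], 0],
    [[0, 0, -0.025], 0],
    [[0.01, 0, 0], 0],
    [[0.01, 0, 0], 0],
    [[0, 0, 0], 0],
    [[0, 0, 0], 0],
    [[0, 0, 0], 0],
  ],
  hand=0.03,
)

```text
clock: 12.52
position: [0.3667, -0.3172, 0.0888]
eef_rot: [-0.0, 0.31, 0.951, 0.0]
force: [0.2, 0.2, 0.9]
finger_gap: 0.321
grip_force: 0.0
```

Run:
```python
from h import *
wheels(snap('wrist','w6')); p=bot.get_state()['position']; d=np.array([.3551,-.3086])-p[:2]; print(p, 'tool', -.807*d[0]+.5915*d[1], .5915*d[0]+.809*d[1])
```

```text
L theta 3.80 [3.77 3.82] match 99/101 77777777777777777777777777777777766666666666666666666666666666666666666555555555555555555555555555555
M theta 1.83 [1.80 1.86] match 98/101 44444444444444444444444444443333333333333333333333333333333333333332222222222222222222222222222222222
R theta 2.56 [2.52 2.60] match 97/101 55555555555555555555555555555555544444444444444444444444444444444444444443333333333333333333333333333
[ 0.36682989 -0.31742781  0.08885443] tool 0.01468767071729251 0.0002034641473496971
```

Emit:
arm_command(
  increments=[
    [[0.0143, 0, 0], 0],
    [[0, 0, 0], 0],
    [[0, 0, 0.015], 0],
    [[0, 0, 0.015], 0],
    [[0, 0, 0.0075], 0],
    [[0, 0, 0], 0],
    [[0, 0, 0], 0],
  ],
)

```text
clock: 13.15
position: [0.3555, -0.3092, 0.0516]
eef_rot: [-0.0, 0.31, 0.951, 0.0]
force: [-0.1, 0.1, -0.2]
finger_gap: 0.319
grip_force: 0.0
```

Emit:
arm_command(
  increments=[
    [[0, 0, 0], 0],
    [[0, 0, 0], 0],
    [[0, 0, 0], 0],
    [[0, 0, 0], 0],
  ],
  hand=0.005,
)

```text
clock: 13.48
position: [0.3557, -0.3097, 0.0526]
eef_rot: [0.001, 0.31, 0.951, -0.0]
force: [-0.1, -0.6, 1.7]
finger_gap: 0.123
grip_force: 15.0
```

Emit:
arm_command(
  increments=[
    [[-0.0027, 0, -0.0017], 0],
    [[-0.0029, 0, -0.0014], 0],
    [[-0.0031, 0, -0.001], 0],
    [[-0.0032, 0, -0.0006], 0],
    [[-0.0032, 0, -0.0002], 0],
    [[-0.0032, 0, 0.0002], 0],
    [[-0.0032, 0, 0.0006], 0],
    [[-0.0031, 0, 0.001], 0],
    [[-0.0029, 0, 0.0014], 0],
    [[-0.0027, 0, 0.0017], 0],
    [[-0.0018, 0, 0.001], 0],
    [[-0.0018, 0, 0.001], 0],
  ],
)

```text
clock: 14.48
position: [0.3799, -0.3273, 0.0503]
eef_rot: [-0.003, 0.31, 0.951, 0.001]
force: [-7.1, 1.0, 6.6]
finger_gap: 0.126
grip_force: 15.0
```

Emit:
arm_command(
  increments=[
    [[0, 0, 0], 0],
    [[0, 0, 0], 0],
    [[0, 0, -0.015], 0],
    [[0, 0, -0.025], 0],
    [[0.01, 0, 0], 0],
    [[0.01, 0, 0], 0],
    [[0, 0, 0], 0],
    [[0, 0, 0], 0],
    [[0, 0, 0], 0],
  ],
  hand=0.03,
)

```text
clock: 15.23
position: [0.3662, -0.3169, 0.0893]
eef_rot: [-0.0, 0.31, 0.951, 0.0]
force: [-0.4, -0.0, -0.6]
finger_gap: 0.32
grip_force: 0.0
```

Run:
```python
from h import *
wheels(snap('wrist','w7')); p=bot.get_state()['position'];print(p)
```

```text
L theta 3.79 [3.76 3.82] match 98/101 77777777777777777777777777777777666666666666666666666666666666666666666555555555555555555555555555555
M theta 1.84 [1.82 1.86] match 99/101 44444444444444444444444444444333333333333333333333333333333333333332222222222222222222222222222222222
R theta 3.17 [3.15 3.19] match 99/101 66666666666666666666666666666666655555555555555555555555555555555555555444444444444444444444444444444
[ 0.3664197  -0.31713455  0.08936264]
```

Emit:
arm_command(
  increments=[
    [[0, 0, -0.03], 0],
    [[0, 0, -0.03], 0],
    [[0, 0, -0.03], -0.05],
    [[0, 0, -0.03], -0.05],
    [[0, 0, -0.03], -0.05],
    [[0, 0, 0], -0.045],
  ],
  hand=0.05,
)

```text
clock: 15.78
position: [0.3691, -0.3202, 0.2455]
eef_rot: [0.004, 0.215, 0.977, -0.003]
force: [0.4, -1.2, -0.4]
finger_gap: 0.531
grip_force: 0.0
```

Run:
```python
from h import *
s=load('top0');P=cloud(s);z=P[...,2]
q=(P[...,:2]-[.6045,.1442])@Rsel(np.radians(-25))
m=(z>.1)&(z<.35)&(abs(q[...,1])<.2)&(q[...,0]>-.1)&(q[...,0]<.2)
m[178:225,255:305]=0
for y0 in np.arange(-.2,.2,.04):
    k=m&(q[...,1]>=y0)&(q[...,1]<y0+.04)
    if k.any(): i=q[k][:,0].argmin(); print(y0.round(2),k.sum(),'xmin',q[k][i,0].round(3),'z',z[k].min().round(3),z[k].max().round(3))
k=np.zeros((480,640),bool);k[235:285,160:200]=1
im=s['img'].astype(int); w=k&(np.ptp(im,axis=2)<50)&(im.min(2)>120); print('reel',rect(P,w&(z>.02)&(z<.045)), 'all',rect(P,w))
w=k&(z>.027)&(z<.045);print(w.sum(),P[w].mean(0))
p=bot.get_state();print(p['position'],p['eef_rot'])
```

```text
-0.2 619 xmin 0.069 z 0.114 0.176
-0.16 535 xmin 0.067 z 0.126 0.18
-0.12 534 xmin 0.057 z 0.147 0.189
-0.08 560 xmin 0.048 z 0.154 0.35
-0.04 585 xmin 0.04 z 0.164 0.35
0.0 602 xmin 0.034 z 0.167 0.349
0.04 613 xmin 0.03 z 0.182 0.35
0.08 608 xmin 0.027 z 0.187 0.35
0.12 862 xmin -0.048 z 0.101 0.35
0.16 653 xmin 0.013 z 0.205 0.349
reel (array([458.7, 381.8]), array([43.3, 75. ]), 24.1, 300) all (array([448.5, 384.9]), array([36.7, 89.2]), 42.1, 383)
309 [0.46508302 0.36964268 0.03477367]
[ 0.36912142 -0.32016882  0.24548   ] [ 0.00440658  0.21495833  0.97660818 -0.00315719]
```

Run:
```python
from h import *
s=load('top0');P=cloud(s);z=P[...,2];im=s['img'].astype(int)
q=(P[...,:2]-[.6045,.1442])@Rsel(np.radians(-25))
for u in range(215,345,12):
    c=[(v,*(q[v,u]*1000).round(0),round(float(z[v,u])*1000)) for v in range(90,215) if z[v,u]>.12 and im[v,u].max()<70]
    zz=[a[3] for a in c]; print(u,'top',c[int(np.argmax(zz))] if c else None,'low edge',c[-3:])
```

```text
215 top (132, np.float64(45.0), np.float64(138.0), 235) low edge [(145, np.float64(26.0), np.float64(133.0), 212), (146, np.float64(25.0), np.float64(134.0), 207), (147, np.float64(24.0), np.float64(135.0), 200)]
227 top (132, np.float64(56.0), np.float64(118.0), 230) low edge [(148, np.float64(31.0), np.float64(109.0), 213), (149, np.float64(30.0), np.float64(109.0), 208), (150, np.float64(29.0), np.float64(110.0), 202)]
239 top (138, np.float64(57.0), np.float64(94.0), 224) low edge [(153, np.float64(33.0), np.float64(85.0), 205), (154, np.float64(32.0), np.float64(85.0), 201), (155, np.float64(33.0), np.float64(88.0), 187)]
251 top (142, np.float64(61.0), np.float64(71.0), 216) low edge [(158, np.float64(35.0), np.float64(60.0), 201), (159, np.float64(35.0), np.float64(61.0), 194), (160, np.float64(33.0), np.float64(60.0), 193)]
263 top (147, np.float64(63.0), np.float64(45.0), 214) low edge [(163, np.float64(37.0), np.float64(35.0), 195), (164, np.float64(37.0), np.float64(36.0), 189), (165, np.float64(35.0), np.float64(35.0), 187)]
275 top (150, np.float64(69.0), np.float64(23.0
[... 528 characters left out ...]
0), 175), (177, np.float64(47.0), np.float64(-39.0), 172)]
311 top (165, np.float64(76.0), np.float64(-53.0), 193) low edge [(178, np.float64(56.0), np.float64(-62.0), 173), (179, np.float64(54.0), np.float64(-62.0), 170), (180, np.float64(53.0), np.float64(-63.0), 167)]
323 top (172, np.float64(75.0), np.float64(-80.0), 186) low edge [(181, np.float64(61.0), np.float64(-86.0), 170), (182, np.float64(59.0), np.float64(-87.0), 171), (183, np.float64(58.0), np.float64(-88.0), 168)]
335 top (165, np.float64(99.0), np.float64(-95.0), 182) low edge [(184, np.float64(66.0), np.float64(-111.0), 168), (185, np.float64(66.0), np.float64(-111.0), 160), (186, np.float64(64.0), np.float64(-112.0), 161)]
```

Emit:
arm_command(
  increments=[
    [[0, 0, 0], -0.083],
    [[0.0114, 0.0313, 0], 0],
    [[0.0114, 0.0313, 0], 0],
    [[0.0114, 0.0313, 0], 0],
    [[0.0114, 0.0313, 0], 0],
    [[0.0114, 0.0313, 0], 0],
    [[0.0114, 0.0313, 0], 0],
    [[0.0114, 0.0313, 0], 0],
    [[0.0114, 0.0313, 0], 0],
    [[0.0114, 0.0313, 0], 0],
    [[0.0114, 0.0313, 0], 0],
    [[0.0114, 0.0313, 0], 0],
  ],
)

```text
clock: 16.78
position: [0.3677, 0.0507, 0.2398]
eef_rot: [0.0, 0.176, 0.984, 0.0]
force: [0.1, -0.6, 0.4]
finger_gap: 0.53
grip_force: 0.0
```

Emit:
arm_command(
  increments=[
    [[0.0114, 0.0313, 0], 0],
    [[-0.026, 0.022, 0], 0],
    [[-0.026, 0.022, 0], 0],
    [[-0.026, 0.022, 0], 0],
    [[-0.026, 0.022, 0], 0],
    [[-0.026, 0.022, 0], 0],
    [[0, 0, 0], 0],
    [[0, 0, 0], 0],
    [[0, 0, 0], 0],
  ],
)

```text
clock: 17.53
position: [0.5271, 0.1406, 0.2391]
eef_rot: [-0.001, 0.175, 0.984, -0.0]
force: [-0.2, -0.3, -0.1]
finger_gap: 0.532
grip_force: 0.0
```

Run:
```python
from h import *
s=snap('wrist','w8'); p=bot.get_state();print(p['position'],p['eef_rot'],p['q'])
P=cloud(s);z=P[...,2];near=np.linalg.norm(P[...,:2]-[.6045,.1442],axis=2)<.05
print('dock',rect(P,near&(z>.055)&(z<.068))); m=near&(z>.09)&(z<.105);print('pod',rect(P,m),P[m].mean(0),np.nanmedian(z[m]))
```

```text
[0.52677934 0.14042913 0.2395544 ] [-8.47441000e-04  1.75499697e-01  9.84479081e-01 -2.79760061e-04] [ 1.32889620e-01  2.14369266e-01  1.50531689e+00 -1.72415816e-05
  1.42369127e+00 -1.08507738e+00]
dock (array([602.3, 145.3]), array([64.1, 65. ]), 65.4, 1778)
pod (array([602.2, 145.2]), array([24. , 24.9]), 65.4, 620) [0.60081441 0.14558541 0.09582579] 0.09605101039890326
```

View pics/w8.png

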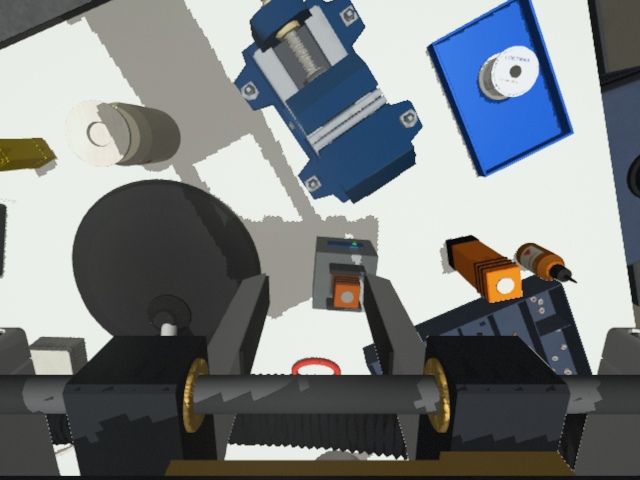

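Emit:
arm_command(
  increments=[
    [[-0.0325, 0.0155, 0], 0],
    [[-0.0325, 0.0155, 0], 0],
    [[0, 0, 0.02], 0],
    [[0, 0, 0.02], 0],
    [[0, 0, 0], 0],
    [[0, 0, 0], 0],
    [[0, 0, 0], 0],
  ],
)

```text
clock: 18.17
position: [0.5993, 0.1471, 0.2015]
eef_rot: [0.001, 0.176, 0.984, 0.0]
force: [-0.4, 0.3, 0.7]
finger_gap: 0.529
grip_force: 0.0
```

Run:
```python
from h import *
p=bot.get_state()['position'];d=np.array([.5986,.1469])-p[:2]; print(p,'tool',-.938*d[0]+.3455*d[1],.3455*d[0]+.938*d[1])
```

```text
[0.59930359 0.14712319 0.20150675] tool 0.0005828521359030125 -0.0004524443559781595
```

Descend in stages, watching for contact with the hose.

Emit:
arm_command(
  increments=[
    [[0.001, 0, 0.02], 0],
    [[0, 0, 0.02], 0],
    [[0, 0, 0.02], 0],
    [[0, 0, 0.01], 0],
    [[0, 0, 0], 0],
  ],
)

```text
clock: 18.58
position: [0.5974, 0.1475, 0.1292]
eef_rot: [-0.001, 0.175, 0.984, -0.0]
force: [-1.2, -0.4, -0.8]
finger_gap: 0.531
grip_force: 0.0
```

Emit:
arm_command(
  increments=[
    [[0, 0, 0.01], 0],
    [[0, 0, 0.01], 0],
    [[0, 0, 0.01], 0],
    [[0, 0, 0], 0],
    [[0, 0, 0], 0],
  ],
)

```text
clock: 19.0
position: [0.5983, 0.1476, 0.0994]
eef_rot: [-0.001, 0.175, 0.984, -0.0]
force: [-0.4, -0.2, -0.2]
finger_gap: 0.531
grip_force: 0.0
```

Emit:
arm_command(
  increments=[
    [[0, 0, 0.01], 0],
    [[0, 0, 0.01], 0],
    [[0, 0, 0.01], 0],
    [[0, 0, 0], 0],
    [[0, 0, 0], 0],
  ],
)

```text
clock: 19.42
position: [0.5979, 0.1476, 0.0688]
eef_rot: [-0.001, 0.175, 0.984, -0.0]
force: [-0.0, -0.5, 0.9]
finger_gap: 0.528
grip_force: 0.0
```

Emit:
arm_command(
  increments=[
    [[0, 0, 0], 0],
    [[0, 0, 0], 0],
    [[0, 0, 0], 0],
    [[0, 0, 0], 0],
    [[0, 0, 0], 0],
    [[0, 0, 0], 0],
  ],
  hand=0.015,
  newtons=20,
)

```text
clock: 19.92
position: [0.5988, 0.1475, 0.0704]
eef_rot: [0.0, 0.175, 0.984, -0.0]
force: [-0.1, -0.2, 2.4]
finger_gap: 0.259
grip_force: 19.7
```

Emit:
arm_command(
  increments=[
    [[0, 0, -0.005], 0],
    [[0, 0, -0.01], 0],
    [[0, 0, -0.015], 0],
    [[0, 0, -0.015], 0],
    [[0, 0, -0.015], 0],
    [[0, 0, -0.015], 0],
    [[0, 0, -0.015], 0],
    [[0, 0, -0.015], 0],
    [[0, 0, -0.02], 0],
    [[0, 0, -0.02], 0],
    [[0, 0, 0], 0],
    [[0, 0, 0], 0],
  ],
)

```text
clock: 20.92
position: [0.5994, 0.1479, 0.2165]
eef_rot: [0.002, 0.175, 0.984, 0.001]
force: [0.8, 0.2, -1.1]
finger_gap: 0.257
grip_force: 19.7
```

Run:
```python
from h import *
snap('wrist','w9'); p=bot.get_state();print(p['position'],p['eef_rot'],p['force'],p['finger_gap'],p['grip_force'])
s=load('w8');P=cloud(s);z=P[...,2];im=s['img'].astype(int)
k=np.zeros((480,640),bool);k[0:180,420:580]=1
b=k&(im[...,2]>im[...,0]+50)&(z<.04); print('tray',rect(P,b&(z>.0)),np.nanmedian(z[b]))
r=k&(np.ptp(im,axis=2)<40)&(z>.03)&(z<.042); print('reel',rect(P,r),np.nanmedian(z[r]))
```

```text
[0.59843543 0.14773913 0.21497796] [7.72338794e-05 1.75475196e-01 9.84483840e-01 1.36569771e-04] [ 0.07410121 -0.70733827 -1.27379399] 0.25601297784261795 19.701953530311584
tray (array([477.5, 352. ]), array([151.1, 150.7]), 7.5, 13452) 0.003755014382870653
reel (array([463. , 371.1]), array([45.7, 44.2]), 71.4, 1765) 0.03388036507723785
```

View pics/w9.png

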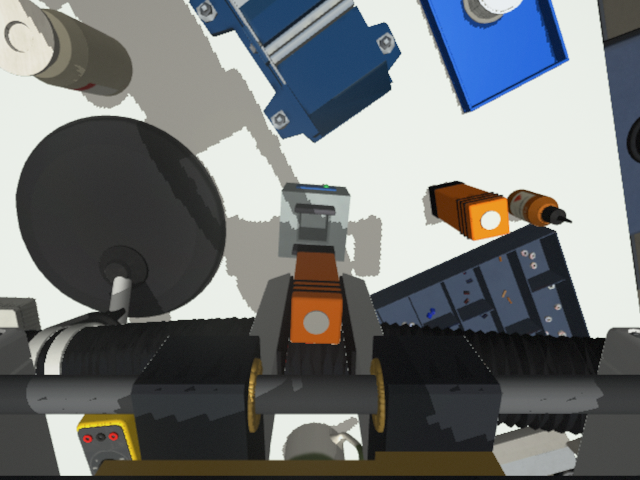

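Pod is held upright at (316,300), clear of the dock (316,220). Carrying it to the free +x end of the tray.

Emit:
arm_command(
  increments=[
    [[0.0196, 0.0226, 0], 0],
    [[0.0196, 0.0226, 0], 0],
    [[0.0196, 0.0226, 0], 0],
    [[0.0196, 0.0226, 0], 0],
    [[0.0196, 0.0226, 0], 0],
    [[0.0196, 0.0226, 0], 0],
    [[0.0196, 0.0226, 0], 0],
    [[0.0196, 0.0226, 0], 0],
    [[0, 0, 0], 0],
    [[0, 0, 0], 0],
    [[0, 0, 0], 0],
  ],
)

```text
clock: 21.88
position: [0.5135, 0.3708, 0.2136]
eef_rot: [-0.001, 0.175, 0.985, -0.001]
force: [-0.1, -0.3, -1.4]
finger_gap: 0.255
grip_force: 19.7
```

Emit:
arm_command(
  increments=[
    [[0, 0, 0.02], 0],
    [[0, 0, 0.02], 0],
    [[0, 0, 0.02], 0],
    [[0, 0, 0.02], 0],
    [[0, 0, 0.02], 0],
    [[0, 0, 0.01], 0],
    [[0, 0, 0], 0],
    [[0, 0, 0], 0],
    [[0, 0, 0], 0],
  ],
)

```text
clock: 22.63
position: [0.5151, 0.3715, 0.1062]
eef_rot: [0.001, 0.176, 0.984, 0.001]
force: [0.8, -0.1, -0.5]
finger_gap: 0.257
grip_force: 19.7
```

Run:
```python
from h import *
s=snap('wrist','w10'); snap('top','top1'); p=bot.get_state();print(p['position'],p['eef_rot'],p['force'],p['finger_gap'],p['grip_force'])
P=cloud(s);z=P[...,2];im=s['img'].astype(int)
near=np.linalg.norm(P[...,:2]-[.463,.371],axis=2)<.05
r=near&(np.ptp(im,axis=2)<40)&(z>.03)&(z<.042); print('reel',rect(P,r))
b=(im[...,2]>im[...,0]+50)&(z>-.005)&(z<.022)&(P[...,1]>.28)&(P[...,1]<.45);print('tray',rect(P,b))
crop('w10',200,0,520,360,1.6,'w10c')
```

```text
[0.51507659 0.37185515 0.10655011] [1.11574424e-03 1.75620935e-01 9.84456806e-01 9.16605650e-04] [ 0.53860136 -0.36496717 -0.30711151] 0.25631105288488265 19.701801538467407
reel (array([462.6, 371.8]), array([44.8, 44.6]), 32.7, 3111)
tray (array([475.5, 366.9]), array([154.8, 100.8]), 7.6, 20059)
```

View pics/w10c.png

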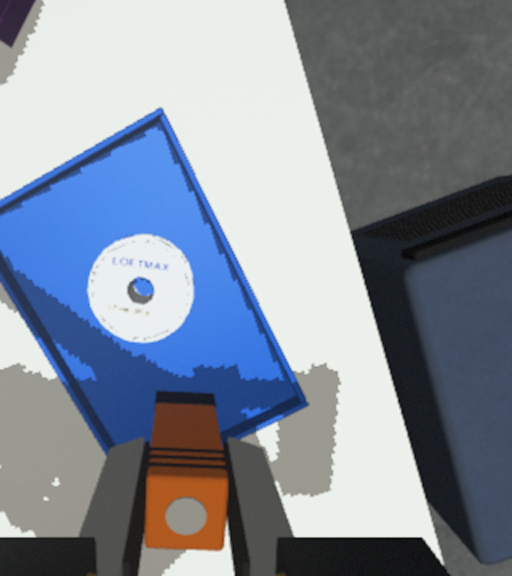

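The crop shows the pod over the free far end of the tray (foot at about (185,400)), clear of the reel (140,290). Lowering.

Emit:
arm_command(
  increments=[
    [[0, 0, 0.01], 0],
    [[0, 0, 0.01], 0],
    [[0, 0, 0.01], 0],
    [[0, 0, 0.008], 0],
    [[0, 0, 0], 0],
    [[0, 0, 0], 0],
    [[0, 0, 0], 0],
  ],
)

```text
clock: 23.32
position: [0.5142, 0.3716, 0.0669]
eef_rot: [0.0, 0.175, 0.984, 0.0]
force: [0.3, -1.2, -0.9]
finger_gap: 0.26
grip_force: 19.7
```

Emit:
arm_command(
  increments=[
    [[0, 0, 0.002], 0],
    [[0, 0, 0.002], 0],
    [[0, 0, 0], 0],
    [[0, 0, 0], 0],
  ],
)

```text
clock: 23.65
position: [0.5143, 0.3716, 0.0633]
eef_rot: [0.0, 0.175, 0.984, 0.0]
force: [-0.4, 0.3, -0.1]
finger_gap: 0.259
grip_force: 19.8
```

Emit:
arm_command(
  increments=[
    [[0, 0, 0.001], 0],
    [[0, 0, 0], 0],
    [[0, 0, 0], 0],
    [[0, 0, 0], 0],
  ],
)

```text
clock: 23.98
position: [0.5144, 0.3717, 0.0633]
eef_rot: [0.001, 0.175, 0.984, 0.0]
force: [-0.9, -0.9, 4.8]
finger_gap: 0.257
grip_force: 19.8
```

Emit:
arm_command(
  increments=[
    [[0, 0, 0.001], 0],
    [[0, 0, 0], 0],
    [[0, 0, 0], 0],
    [[0, 0, 0], 0],
  ],
)

```text
clock: 24.32
position: [0.5146, 0.3716, 0.0633]
eef_rot: [0.001, 0.175, 0.984, 0.001]
force: [-2.3, -1.4, 9.4]
finger_gap: 0.255
grip_force: 19.9
```

Contact with the floor. Release and rise.

Emit:
arm_command(
  increments=[
    [[0, 0, -0.001], 0],
    [[0, 0, 0], 0],
    [[0, 0, 0], 0],
  ],
)

```text
clock: 24.57
position: [0.5145, 0.3716, 0.0633]
eef_rot: [0.001, 0.175, 0.984, 0.0]
force: [-0.7, -1.3, 6.6]
finger_gap: 0.256
grip_force: 19.8
```

Emit:
arm_command(
  increments=[
    [[0, 0, 0], 0],
    [[0, 0, 0], 0],
    [[0, 0, 0], 0],
    [[0, 0, 0], 0],
    [[0, 0, -0.005], 0],
    [[0, 0, -0.015], 0],
    [[0, 0, -0.02], 0],
    [[0, 0, -0.03], 0],
    [[0, 0, -0.03], 0],
    [[0, 0, -0.03], 0],
    [[0, 0, 0], 0],
    [[0, 0, 0], 0],
  ],
  hand=0.05,
)

```text
clock: 25.57
position: [0.5151, 0.3722, 0.1944]
eef_rot: [0.002, 0.175, 0.984, 0.002]
force: [-0.6, 0.5, -0.4]
finger_gap: 0.536
grip_force: 0.0
```

Emit:
arm_command(
  increments=[
    [[0.03, 0, 0], 0],
    [[0.03, 0, 0], 0],
    [[0.03, 0, 0], 0],
    [[0, 0, 0], 0],
    [[0, 0, 0], 0],
    [[0, 0, 0], 0],
  ],
)

```text
clock: 26.07
position: [0.4295, 0.4023, 0.191]
eef_rot: [-0.0, 0.175, 0.985, -0.001]
force: [-0.0, -0.4, -0.1]
finger_gap: 0.533
grip_force: 0.0
```

Run:
```python
from h import *
s=snap('wrist','w11'); t=snap('top','top2'); p=bot.get_state();print(p['clock'],p['position'],p['force'])
P=cloud(s);z=P[...,2]
m=(np.linalg.norm(P[...,:2]-[.519,.3705],axis=2)<.04)&(z>.08)&(z<.1); print('pod',rect(P,m),np.nanmedian(z[m]))
wheels(t)
cv2.imwrite('pics/fin.png',np.hstack([cv2.imread('pics/w11.png'),cv2.imread('pics/top2.png')])[:, :][::2,::2][:, :800])
```

```text
26.1667 [0.43034028 0.40216652 0.19125766] [-0.33109365 -0.08886968  0.22615329]
pod (array([517.7, 370.6]), array([23.8, 25.1]), 69.6, 796) 0.08888330401164504
L theta 3.84 [3.83 3.85] match 96/101 77777777777777777777777777777777777766666666666666666666666666666666666666666555555555555555555555555
M theta 1.92 [1.87 1.97] match 96/101 44444444444444444444444444444444333333333333333333333333333333333333333332222222222222222222222222222
R theta 3.21 [3.20 3.22] match 100/101 66666666666666666666666666666666666655555555555555555555555555555555555554444444444444444444444444444
```

View pics/fin.png

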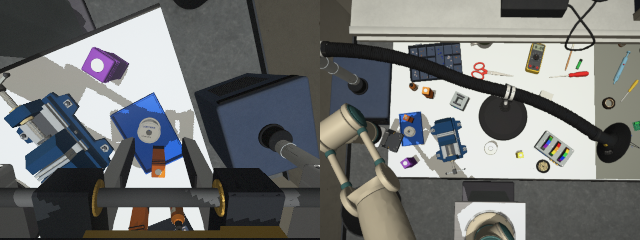

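The pod stands upright in the tray: its top is flat at z 0.089, and it sits at (158,160) in the left half of the picture. The wheels are on the code and the robot is clear of everything.

```bash
python3 -c "
from station import bot
print(bot.sign_off())"
```

```text
the job is handed in; nothing more can be done
None
```

The job is handed in at about 26 s of the 72 s allowed: by camera the wheels show blue, orange and green, the pod stands upright and released in the tray, and no other object was seen to move; the judge returned no verdict.

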